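# Check a crock with the thermometer, then lift the carrier level

### The job

Before the carrier leaves the bench, take the honey crock's temperature: pick up the orange infrared thermometer, point its nose straight at the middle of the wall of the honey crock on the carrier from about 4 to 10 cm away, hold it steady there for at least a second, and lay the thermometer back in its rest. Then take the carrier by its wooden grip and lift it, with both crocks on it, straight up about 10 cm clear of its board, and finish while holding it there, level and still, leaving everything else where it stands.

Things in the scene. Friction and masses are not known exactly. Their poses are not given: they have to be found in the camera images.
- thermometer: pocket infrared thermometer, an orange stick with black nose, 120 mm long (its x) x 28 mm wide (y) x 30 mm high (z), about 90 g; origin at the centre of its underside, z up. It looks straight out of its nose along its own +x. It lies in its rest with +x roughly away from the robot; grip it across its width at mid-length
- nose (a point): centre of the thermometer's nose face: 60 mm along +x and 15 mm up from the thermometer's origin
- rest: the thermometer's grey fixed rest: base plate 150 (x) x 60 (y) x 10 mm high; origin at the centre of its underside. The thermometer lies on the plate (its underside 10 mm above the rest's origin), both x axes alike, between two pairs of cheeks at x = +-45 mm (each 20 mm long, 40 mm apart inside, reaching 22 mm above the bench); the middle is open for the fingers
- board: plywood ware board fixed on the bench, 130 (x) x 260 (y) x 20 mm high, on which the carrier stands; origin at the centre of its underside. Board and rest may change sides (left or right of the robot)
- carrier: loose aluminium carrier, a tray 120 (x) x 240 (y) mm with a 12 mm high rim, floor 6 mm thick, origin at the centre of its underside (20 mm above the bench when on the board). A post (12 x 16 mm) rises at its centre to a dark wooden grip bar; one crock stands at each end, at y = +-75 mm. About 0.35 kg, 0.75 kg with the crocks; its balance point lies under the bar's middle, within 10 mm
- carrier_grip (a point): middle of the carrier's grip bar, 180 mm above the carrier's origin; the bar is 100 mm long along the carrier's y, 16 mm wide along its x, 20 mm high
- honey_crock: honey-coloured crock with dark brown inside, standing loose on the carrier (at either end); 66 mm across, 90 mm high, 0.19 kg; origin at the centre of its underside
- honey_mid (a point): centre of the honey crock on its axis, at half height (45 mm above its origin)
- blue_crock: blue crock, white inside, of the same size, standing loose on the carrier's other end; origin at the centre of its underside
- test_pot: small closed dark-brown test pot, 42 mm across, 60 mm high, standing between the task's things; bystander; origin on its underside
- stock_a: honey-coloured stock crock standing alone on the bench at the left, 72 mm body, 78 mm rim, 100 mm high; bystander; origin on its underside
- stock_b: the same kind of stock crock standing alone on the bench at the right; bystander; origin on its underside
- mould: cream plaster mould block 70 x 100 x 30 mm high, lying at the right; bystander; origin on its underside
- glaze_jar: white jar with cap, 64 mm across, 100 mm high, standing towards the back; bystander; origin on its underside
- brush: brush lying on the bench at the left; bystander
There are look-alikes about, which are no part of the job. Several things have the shape of the blue_crock; the one meant has the colours described above.

How it is judged:
By the outcome, as a careful person would: the job done as asked, in the order asked, and still so for the second after the job is handed in, while the arm keeps its last pose, push and grip.
It also fails if it takes over 72 s, if anything falls off the work surface, if the arm or the gripper's body presses on something with over 40 N, if the wrist force passes 120 N, or if a joint passes its speed limit or range.

### The arm

A 7-joint arm with a two-finger parallel gripper is mounted at the origin on the work surface. World frame = base frame: x ahead of the robot, y to its left, z up, the work surface at z = 0. Lengths are in m, angles in rad, forces in N, time in s.
With the tool pointing down it reaches from about 0.35 to 0.9 m from the base axis. Payload 7.2 kg.
Tool frame: the origin (TCP) lies at the very end of the fingers, on their centre line; the grasp point (between the pads) lies env.grip_depth behind it (env.grip_depth is the distance from the TCP to the grasp point, in m); z points along the fingers, y is the line along which they close (so a half turn about z gives the same grasp; the last joint's range is limited). The gripper opens to 88 mm and grips with 3 to 60 N. Pads are 20 mm wide; open, the fingers measure 115 mm over their backs; the gripper's body (75 mm by 178 mm) begins 61 mm behind the grasp point.
Start: joints at [-1.341, 0.411, -0.013, 1.596, 0.006, 1.134, -0.082], TCP at [0.183, 0.597, 0.223] pointing down, gripper open.
Joint ranges: [-2.95, 2.95], [-0.29, 1.99], [-1.47, 1.44], [0.14, 2.54], [-1.03, 4.17], [0.13, 1.85], [-2.86, 2.86]. Speed limits (rad/s): [2.39, 2.39, 3.01, 3.01, 3.14, 3.14, 3.14].

### API

Orientations are given as a 3x3 rotation matrix whose columns are the frame's x, y, z axes.
In Python, from cell import env gives the robot as it stands.
- The arm moves only by the shell command python3 -m crank 'ROWS' [FORCE]. ROWS is 1 to 5 rows, parted by a bar, with the numbers parted by spaces; each row has 5 numbers: the finger opening in m, then dx, dy, dz in shares of 0.4 m (1.0 is 0.4 m), then a turn about the tool's z in fractions of the full range, 1 being pi/2 rad; each row is the pose to reach, as a shift and turn from the pose commanded when the command began, along the tool's axes at that moment; what a row does not reach only later rows make up. A row lasts 1/8 s, in which the tool goes at most 0.0625 m and 0.188 rad, less where a joint would pass 70% of its speed; a pose out of reach is approached as far as the arm can. The fingers move at their own pace and stop on an object; FORCE is the grip in N (left out, the last holds). Time passes only in rows, so rows that do not move let the fingers close. It prints the time, the measured TCP pose, the force, the opening and the grip force at its end. Shift and turn numbers lie between -1 and 1, and a call with a number outside is refused. Input that does not fit is refused with a message, and nothing moves.
- env.get_state(): the state, without advancing time (a new reading comes with each control period).
- env.grab_frame(name): name is "side" or "top"; returns the picture (384x512x3 uint8, red, green, blue); there is no depth.
- env.camera_params(name): a dict with "camera_matrix" (3x3 intrinsics, pixels), "dist" ([k1, k2, p1, p2, k3] as OpenCV has them; the pictures are not rectified), "T" (4x4, takes a point from camera to world coordinates). Camera axes: x right, y up, looking along -z (the intrinsics and any distortion apply to the point x, -y, -z); pixel columns grow to the right and rows downward; lengths in m; the calibration is good to about 2 mm. A picture is of the moment at which its call begins. camera_params takes no time and is no camera call.
- env.finish_job(): hands the job in; it is judged then, once.
The state is a dict: "clock": time; "qpos": joint angles; "qvel": joint speeds; "joint_efforts": joint torques, N m; "eef_pos": TCP position; "tool_rot": TCP orientation; "wrist_force": force on the tool from outside, world axes, zero at the start; "ft_torque": the same for the moment, N m; "gripper_width": finger opening in m; "gripper_force": force on a finger pad.
Only numpy, scipy, OpenCV 4.12 (cv2) and the standard library are available. Lean on these libraries where they do the work, as an engineer would, in place of code of your own. Each camera call takes 0.05 s, during which the arm holds its last target. There are 200 camera calls.

## Working session

There is one attempt and no reset: what is moved stays moved. The work goes in short steps, Python scripts to look and compute and a shell command to move; the robot and the scene stay as the last step left them, time stands still between calls to the robot, and variables do not carry over. Pictures are saved under pics/ and viewed, at most 10 in all, crops included, and the job is handed in when it is done.

```bash
ls; mkdir -p pics; python3 - <<'E'
from cell import env
import cv2,numpy as np
for n in("side","top"):
    f=env.grab_frame(n); cv2.imwrite(f"pics/{n}0.png",f[:,:,::-1]); p=env.camera_params(n); print(n,p["camera_matrix"],p["dist"],p["T"])
s=env.get_state();print(env.grip_depth,s["clock"],s["eef_pos"],s["tool_rot"],s["gripper_width"])
E
```

```text
pics
side [[477.49901124   0.         256.37416393]
 [  0.         477.49901124 190.9798689 ]
 [  0.           0.           1.        ]] [-0.13861375  0.          0.          0.          0.        ] [[ 0.94649629  0.21699852 -0.23886486  0.2204596 ]
 [-0.32250429  0.60930014 -0.72439238 -1.03428782]
 [-0.01165168  0.76266964  0.64668327  1.07673166]
 [ 0.          0.          0.          1.        ]]
top [[356.99794434   0.         256.95158934]
 [  0.         356.99794434 192.89728429]
 [  0.           0.           1.        ]] [-0.02683844  0.          0.          0.          0.        ] [[ 0.00715451  0.98362188 -0.18010221  0.3072043 ]
 [-0.9998785   0.00953127  0.01233479  0.0216653 ]
 [ 0.01384937  0.17999208  0.98357056  1.51765649]
 [ 0.          0.          0.          1.        ]]
0.0187 0.1 [0.18329658 0.59705435 0.22189674] [[-9.55988717e-01  2.93403254e-01 -3.21085477e-04]
 [ 2.93403412e-01  9.55987705e-01 -1.39463609e-03]
 [-1.02236998e-04 -1.42746394e-03 -9.99998976e-01]] 0.08788635091106127
```

View pics/side0.png

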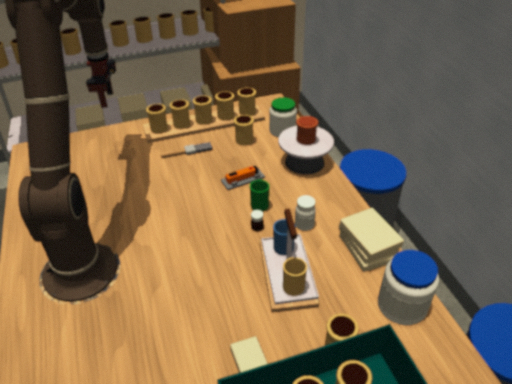

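View pics/top0.png

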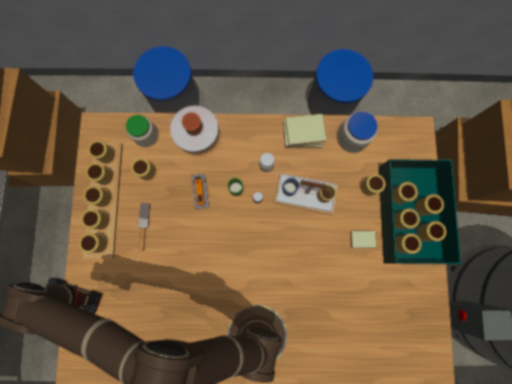

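The side view shows the thermometer at (241,175) and the carrier at (290,265), with a blue crock at (282,236) and a honey crock at (294,275). The top view shows the thermometer at (200,188), the carrier at (307,193), blue at (291,186) and honey at (325,195). 

Other honey crocks in the top view are stock at (142,168) and (374,184), the shelf row at the left and the green tray at (408,215). Only (325,195) stands on the white carrier, so it is the one meant. I'll confirm with a crop.

```bash
python3 - <<'E'
import cv2,numpy as np
t=cv2.imread("pics/top0.png");s=cv2.imread("pics/side0.png")
a=cv2.resize(t[160:220,185:345],(800,300),interpolation=cv2.INTER_CUBIC)
b=cv2.resize(s[160:310,215:325],(220*1,300),interpolation=cv2.INTER_CUBIC)
c=cv2.resize(s[200:310,255:325],(191,300),interpolation=cv2.INTER_CUBIC)
d=cv2.resize(s[160:195,215:270],(389,248),interpolation=cv2.INTER_CUBIC)
o=np.zeros((600,800,3),np.uint8);o[:300]=a;o[300:,:220]=b;o[300:,220:411]=c;o[300:548,411:800]=d
cv2.imwrite("pics/crop1.png",o)
E
```

```text
(no output)
```

View pics/crop1.png

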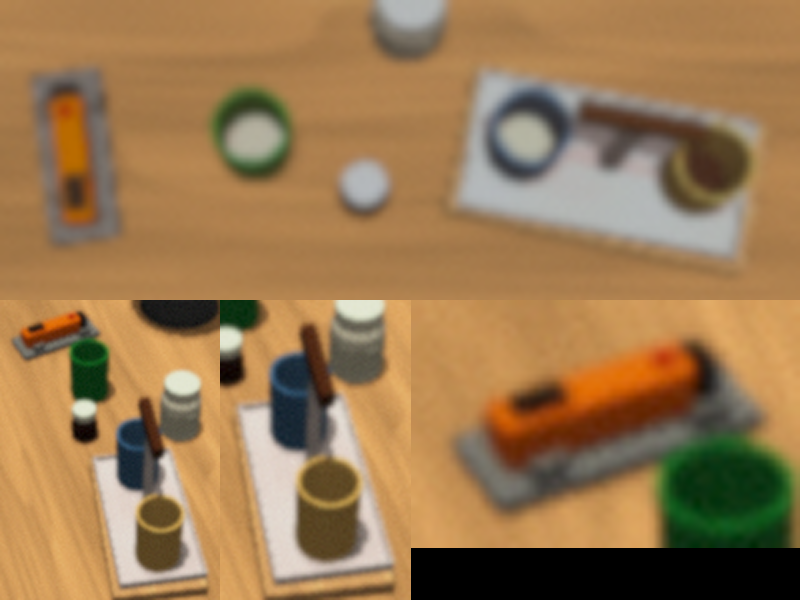

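The crop confirms that the honey crock stands at the carrier's right (-y) end and the blue one with white inside at the left end. The green crock at top (235,186) is a look-alike. The thermometer's nose (black) points away from the robot. Next I'll measure.

```bash
cat > h.py <<'E'
from cell import env
import cv2,numpy as np
P={n:env.camera_params(n) for n in("side","top")}
def ray(n,px):
    p=P[n];u=cv2.undistortPoints(np.array([[px]],float),p["camera_matrix"],np.array(p["dist"],float))[0,0]
    T=p["T"];d=T[:3,:3]@np.array([u[0],-u[1],-1]);return T[:3,3],d/np.linalg.norm(d)
def plane(n,px,z):
    o,d=ray(n,px);return o+d*(z-o[2])/d[2]
def tri(ps,pt):
    o1,d1=ray("side",ps);o2,d2=ray("top",pt)
    t=np.linalg.lstsq(np.c_[d1,-d2],o2-o1,rcond=None)[0]
    a,b=o1+d1*t[0],o2+d2*t[1];return (a+b)/2,np.linalg.norm(a-b)
def proj(n,X):
    p=P[n];c=p["T"][:3,:3].T@(np.array(X)-p["T"][:3,3])
    return cv2.projectPoints(np.array([[c[0],-c[1],-c[2]]]),np.zeros(3),np.zeros(3),p["camera_matrix"],np.array(p["dist"],float))[0][0,0]
def blob(img,win,lo,hi):
    "largest blob of HSV range in win=(x0,y0,x1,y1), 4x upscaled; contour in picture px"
    x0,y0,x1,y1=win;c=cv2.resize(img[y0:y1,x0:x1],None,fx=4,fy=4,interpolation=cv2.INTER_CUBIC)
    m=cv2.inRange(cv2.cvtColor(c,cv2.COLOR_RGB2HSV),lo,hi)
    cs=cv2.findContours(m,cv2.RETR_EXTERNAL,cv2.CHAIN_APPROX_NONE)[0]
    k=max(cs,key=cv2.contourArea).astype(np.float32)
    return (k-1.5)/4+np.float32([x0,y0])
def cen(k):
    M=cv2.moments(k);return np.array([M["m10"],M["m01"]])/M["m00"]
def ends(k):
    b=cv2.boxPoints(cv2.minAreaRect(k))
    if np.linalg.norm(b[0]-b[1])>np.linalg.norm(b[1]-b[2]): b=np.roll(b,1,0)
    return (b[0]+b[1])/2,(b[2]+b[3])/2
E
python3 - <<'E'
from h import *
np.set_printoptions(precision=4,suppress=True)
t=cv2.imread("pics/top0.png")[:,:,::-1].copy();s=cv2.imread("pics/side0.png")[:,:,::-1].copy()
red=lambda i,w:blob(i,w,(0,180,120),(7,255,255))
print("dot",tri((250.6,168.2),(197.8,182.4)),"disp",tri((233.2,174.1),(199.6,198.4)))
k=blob(t,(190,172,212,212),(5,150,120),(20,255,255));c=cen(k);e=ends(k)
print("orange top",c,e,plane("top",c,.04),[plane("top",x,.04) for x in e], cv2.minAreaRect(k)[1])
k=blob(t,(185,168,216,215),(0,0,60),(180,60,160));c=cv2.minAreaRect(k);print("rest",c,plane("top",c[0],.01),[plane("top",x,.01) for x in ends(k)])
# bar
for lo,hi in [((0,90,30),(12,255,130))]:
    kt=blob(t,(298,176,332,190),lo,hi);ks=blob(s,(280,203,303,240),lo,hi)
    et=ends(kt);es=ends(ks);print("bar px",cen(kt),et,cen(ks),es)
    print(tri(cen(ks),cen(kt)))
    for i in 0,1:
        for j in 0,1: print(i,j,tri(es[i],et[j]))
# tray
k=blob(t,(270,168,345,218),(0,0,135),(180,55,255));r=cv2.minAreaRect(k);b=cv2.boxPoints(r)
B=np.array([plane("top",x,.032) for x in b]);print("tray",r,B,B.mean(0))
# crocks
k=blob(s,(280,255,310,300),(12,90,50),(30,255,190));x,y,w,h=cv2.boundingRect(k);print("honey side",x,y,w,h,cen(k),cv2.minAreaRect(k))
k=blob(t,(314,180,340,208),(18,90,50),(32,255,255));print("honey top",cv2.minEnclosingCircle(k))
k=blob(t,(280,175,302,200),(95,60,20),(120,255,160));print("blue top",cv2.minEnclosingCircle(k))
k=blob(t,(248,190,268,205),(0,0,130),(180,70,255));c=cen(k);print("pot",c,plane("top",c,.06))
k=blob(t,(222,170,248,200),(40,80,20),(80,255,190));c=cv2.minEnclosingCircle(k);print("green",c,plane("top",c[0],.09))
E
```

```text
dot (array([0.6226, 0.2532, 0.0394]), np.float64(0.004032458731252591)) disp (array([0.5546, 0.2433, 0.0381]), np.float64(0.004553384073934631))
orange top [199.0737 189.6294] (array([197.4986, 178.6775], dtype=float32), array([201.0604, 204.2038], dtype=float32)) [0.5894 0.2468 0.04  ] [array([0.6365, 0.2552, 0.04  ]), array([0.5275, 0.2363, 0.04  ])] (25.7735595703125, 7.001932144165039)
rest ((199.7252197265625, 190.85418701171875), (33.18093490600586, 13.164673805236816), 83.39515686035156) [0.5898 0.2484 0.01  ] [array([0.6623, 0.2593, 0.01  ]), array([0.5185, 0.2377, 0.01  ])]
bar px [312.4265 184.071 ] (array([301.1451, 182.2629], dtype=float32), array([324.9198, 186.5211], dtype=float32)) [290.1098 223.3361] (array([286.7305, 209.0296], dtype=float32), array([294.0115, 236.1677], dtype=float32))
(array([ 0.5855, -0.2048,  0.1982]), np.float64(0.0013422136310215949))
0 0 (array([ 0.5913, -0.1609,  0.2091]), np.float64(0.004486424867526428))
0 1 (array([ 0.5603, -0.2348,  0.2825]), np.float64(0.0033020167383931947))
1 0 (array([ 0.6118, -0.1744,  0.1111]), np.float64(0.00329676695743807))
1 1 (array([ 0.5769, -0.2521,  0.1984]), np.float64(0.0021392571726560304))
tray ((306.0979309082031, 192.42343139648438), (57.127662658691406, 28.101898193359375), 10.784297943115234) [[ 0.5458 -0.0751  0.032 ]
 [ 0.6656 -0.0978  0.032 ]
 [ 0.6213 -0.3376  0.032 ]
 [ 0.5024 -0.3114  0.032 ]] [ 0.5838 -0.2055  0.032 ]
honey side 283 256 23 39 [294.0134 275.7497] ((294.375, 275.625), (38.5, 22.5), 90.0)
honey top ((327.0, 193.125), 9.72844123840332)
blue top ((293.0, 179.5), 2.298197031021118)
pot [257.503  196.0833] [0.5607 0.001  0.06  ]
green ((234.65957641601562, 184.72340393066406), 7.060079097747803) [0.6016 0.095  0.09  ]
```

```bash
cat >> h.py <<'E'
def go(x,y,z,yaw):
    "tool-axes shift and turn to TCP x,y,z with tool y at yaw+90deg (mod half turn)"
    s=env.get_state();R=np.array(s["tool_rot"]);d=R.T@(np.array([x,y,z])-s["eef_pos"])
    a=np.arctan2(R[1,1],R[0,1])-np.pi/2;t=(a-yaw+np.pi/2)%np.pi-np.pi/2
    print("shift",d.round(4),"turn",round(t,3),"clock",round(s["clock"],2),"q7",round(s["qpos"][6],2))
E
python3 - <<'E'
from h import *
t=cv2.imread("pics/top0.png")[:,:,::-1].copy();s=cv2.imread("pics/side0.png")[:,:,::-1].copy()
print("honey rim on .116",plane("top",(327,193.1),.116))
print("proj expected: side mid, top rim",proj("side",(.5706,-.279,.071)),proj("top",(.5706,-.279,.116)))
# rim apex rows in side view: top/bottom of crock
print("side crock top/bottom exp",proj("side",(.5706,-.279,.116)),proj("side",(.5706,-.279,.026)))
# axis from side silhouette centre column + top rim
print("tri rim", tri((294.4,264),(327,193.1)))
for n,px in(("stockb",(375,183)),("mould",(363,240)),("glaze",(267,160))):print(n,plane("top",px,.1))
go(.588,.247,.18,.16)
E
```

```text
honey rim on .116 [ 0.56575651 -0.2765903   0.116     ]
proj expected: side mid, top rim [293.27633586 276.56615417] [327.56422692 191.91729504]
side crock top/bottom exp [293.97498548 265.61555735] [292.60491395 286.99490946]
tri rim (array([ 0.56880191, -0.27670855,  0.11922471]), np.float64(0.007277503193768139))
stockb [ 0.61261449 -0.47858242  0.1       ]
mould [ 0.38079902 -0.4184504   0.1       ]
glaze [ 0.70461966 -0.03642434  0.1       ]
shift [-0.4896 -0.2158  0.0423] turn -0.458 clock 0.1 q7 -0.08
```

The rows are not in the units I measure in: shifts go in shares of 0.4 m and turns go in shares of pi/2 rad. I convert before sending: -0.25 m is -0.625, -0.2 m is -0.5, -0.458 rad is -0.2916.

```bash
python3 -m crank '0.088 -0.125 -0.055 0 -0.0573 | 0.088 -0.25 -0.11 0 -0.1146 | 0.088 -0.375 -0.165 0 -0.1719 | 0.088 -0.5 -0.22 0 -0.2292 | 0.088 -0.625 -0.275 0.05 -0.2916' 15; python3 -c "
from h import *
go(.588,.247,.12,.16)"
```

```text
clock: 0.72
eef_pos: [0.3918, 0.4184, 0.2036]
tool_rot: [[-0.987, -0.163, 0.002], [-0.163, 0.987, 0.002], [-0.002, 0.002, -1.0]]
wrist_force: [0.6, -0.3, 0.8]
gripper_width: 0.0876
gripper_force: 0.0
shift [-0.1655 -0.2012  0.0835] turn 0.003 clock 0.72 q7 0.83
```

Converted, -0.201 m is -0.5025, -0.165 m is -0.4125.

```bash
python3 -m crank '0.088 -0.0825 -0.1 0.025 0 | 0.088 -0.165 -0.2 0.075 0 | 0.088 -0.2475 -0.3 0.125 0 | 0.088 -0.33 -0.4 0.175 0 | 0.088 -0.4125 -0.5025 0.2075 0'; python3 -m crank '0.088 0 0 0 0 | 0.088 0 0 0 0'; python3 -c "
from h import *
f=env.grab_frame('top');g=env.grab_frame('side')
o=np.hstack([cv2.resize(f[150:230,160:240],(400,400)),cv2.resize(g[120:200,200:280],(400,400))])
cv2.imwrite('pics/pre.png',o[:,:,::-1])
go(.588,.247,.015,.16)"
```

```text
clock: 1.35
eef_pos: [0.5855, 0.2456, 0.1182]
tool_rot: [[-0.987, -0.16, -0.002], [-0.16, 0.987, -0.001], [0.002, -0.0, -1.0]]
wrist_force: [0.5, 1.0, 0.3]
gripper_width: 0.0875
gripper_force: 0.0
clock: 1.6
eef_pos: [0.5844, 0.2473, 0.1192]
tool_rot: [[-0.987, -0.159, -0.001], [-0.159, 0.987, 0.0], [0.001, 0.0, -1.0]]
wrist_force: [-0.2, 0.1, 0.1]
gripper_width: 0.088
gripper_force: 0.0
shift [-0.0037 -0.0024  0.1049] turn 0.003 clock 1.7 q7 1.29
```

View pics/pre.png

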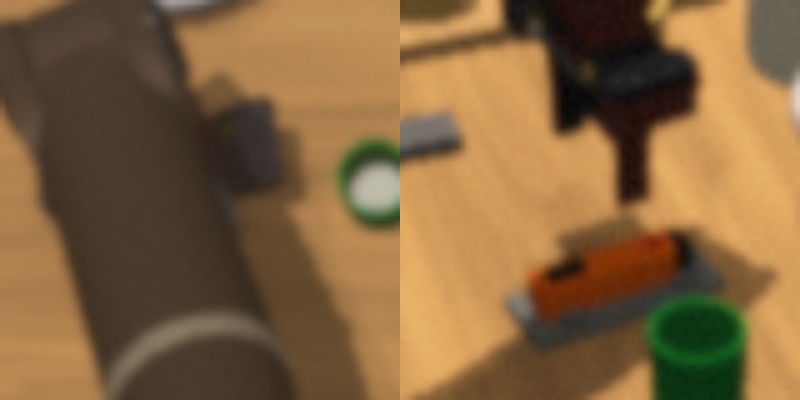

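The open fingers stand over the thermometer's mid-length (side crop about (630,200)) and clear of the green crock. Next I descend, then close.

Converted, 0.104 m is 0.26, 0.08 m is 0.2.

```bash
python3 -m crank '0.088 -0.005 0 0.1 0 | 0.088 -0.01 -0.0025 0.2 0 | 0.088 -0.01 -0.005 0.26 0 | 0.088 -0.01 -0.005 0.26 0'; python3 -m crank '0.02 0 0 0 0 | 0.02 0 0 0 0 | 0.02 0 0 0 0 | 0.02 0 0 0 0 | 0.02 0 0 0 0' 15;python3 -m crank '0.02 0 0 0 0 | 0.02 0 0 0 0' 15
```

```text
clock: 2.2
eef_pos: [0.5872, 0.2465, 0.0143]
tool_rot: [[-0.987, -0.162, -0.003], [-0.162, 0.987, -0.001], [0.003, -0.0, -1.0]]
wrist_force: [0.1, -0.0, -0.1]
gripper_width: 0.0878
gripper_force: 0.0
clock: 2.82
eef_pos: [0.5894, 0.2455, 0.0158]
tool_rot: [[-0.987, -0.159, 0.0], [-0.159, 0.987, 0.0], [-0.0, 0.0, -1.0]]
wrist_force: [-0.2, -0.9, -0.1]
gripper_width: 0.0416
gripper_force: 0.0
clock: 3.08
eef_pos: [0.5893, 0.2458, 0.0157]
tool_rot: [[-0.987, -0.16, 0.0], [-0.16, 0.987, 0.0], [-0.0, 0.0, -1.0]]
wrist_force: [-0.2, 0.3, 0.5]
gripper_width: 0.0278
gripper_force: 15.0
```

Converted, -0.14 m is -0.35, -0.11 m is -0.275.

```bash
python3 -m crank '0.02 0 0 -0.075 0 | 0.02 0 0 -0.175 0 | 0.02 0 0 -0.275 0 | 0.02 0 0 -0.35 0 | 0.02 0 0 -0.35 0' 15;python3 - <<'E'
from h import *
f=env.grab_frame('side');k=blob(f,(200,80,300,200),(3,150,80),(20,255,255));print(cen(k))
cv2.imwrite('pics/lift.png',cv2.resize(f[90:210,190:310],(480,480),interpolation=cv2.INTER_CUBIC)[:,:,::-1])
go(.43,-.05,.155,.16)
E
```

```text
clock: 3.7
eef_pos: [0.5907, 0.246, 0.1581]
tool_rot: [[-0.987, -0.159, 0.004], [-0.159, 0.987, 0.002], [-0.004, 0.001, -1.0]]
wrist_force: [-0.9, 0.9, -1.9]
gripper_width: 0.0277
gripper_force: 15.0
[237.03054743 142.8394412 ]
shift [ 0.2048 -0.2664  0.0008] turn 0.0 clock 3.75 q7 1.29
```

View pics/lift.png

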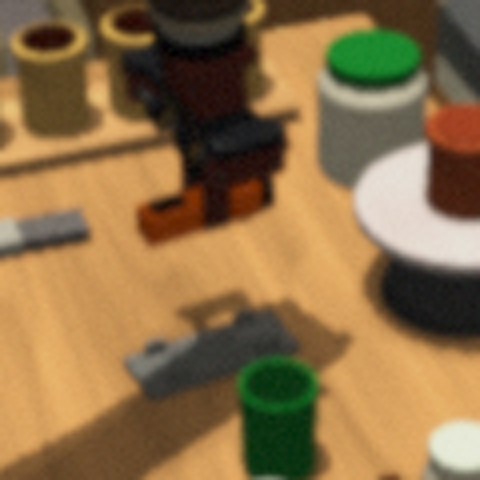

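The thermometer is held level at (205,205) in the crop, and the rest is empty at (215,350). I carry it over at height, on the robot side of the pot and carrier.

Converted, -0.26 m is -0.65, -0.2 m is -0.5.

```bash
python3 -m crank '0.02 0.075 -0.075 0 0 | 0.02 0.175 -0.2 0 0 | 0.02 0.275 -0.35 0 0 | 0.02 0.375 -0.5 0 0 | 0.02 0.5 -0.65 0 0'; python3 -c "
from h import *
go(.408,-.304,.12,.16)"
```

```text
clock: 4.38
eef_pos: [0.4492, -0.0134, 0.1542]
tool_rot: [[-0.987, -0.159, -0.002], [-0.159, 0.987, -0.001], [0.002, -0.0, -1.0]]
wrist_force: [0.8, -1.8, -1.5]
gripper_width: 0.0278
gripper_force: 15.0
shift [ 0.0869 -0.2803  0.0345] turn -0.0 clock 4.38 q7 1.69
```

Converted, -0.28 m is -0.7, -0.23 m is -0.575.

```bash
python3 -m crank '0.02 0.05 -0.1375 0 0 | 0.02 0.1 -0.275 0 0 | 0.02 0.15 -0.425 0.025 0 | 0.02 0.2 -0.575 0.05 0 | 0.02 0.2175 -0.7 0.075 0'; python3 -m crank '0.02 0 0 0 0 | 0.02 0 0 0 0'; python3 -c "
from h import *
go(.408,-.304,.0617,.16)"
```

```text
clock: 5.0
eef_pos: [0.408, -0.3035, 0.124]
tool_rot: [[-0.987, -0.158, -0.002], [-0.158, 0.987, 0.001], [0.002, 0.001, -1.0]]
wrist_force: [0.7, 1.6, 0.0]
gripper_width: 0.0276
gripper_force: 15.0
clock: 5.25
eef_pos: [0.409, -0.3008, 0.1243]
tool_rot: [[-0.987, -0.159, -0.003], [-0.159, 0.987, 0.002], [0.002, 0.002, -1.0]]
wrist_force: [0.1, 0.7, -1.3]
gripper_width: 0.028
gripper_force: 15.0
shift [ 0.0014 -0.0031  0.0626] turn -0.0 clock 5.25 q7 2.41
```

Converted, 0.0625 m is 0.1563, 0.03 m is 0.075.

```bash
python3 -m crank '0.02 0 -0.0075 0.075 0 | 0.02 0.0025 -0.0075 0.1563 0 | 0.02 0.0025 -0.0075 0.1563 0 | 0.02 0.0025 -0.0075 0.1563 0'; python3 - <<'E'
from h import *
f=env.grab_frame('top');g=env.grab_frame('side')
o=np.hstack([cv2.resize(f[170:270,280:380],(400,400),interpolation=cv2.INTER_CUBIC),cv2.resize(g[210:330,210:330],(400,400),interpolation=cv2.INTER_CUBIC)])
cv2.imwrite('pics/aim.png',o[:,:,::-1]);go(.408,-.304,.0617,.16)
for n in('side','top'):
    print(n,'nose',proj(n,(.408+.06*np.cos(.16),-.304+.06*np.sin(.16),.071)),'honey',proj(n,(.569,-.278,.071)))
E
```

```text
clock: 5.75
eef_pos: [0.41, -0.3042, 0.0639]
tool_rot: [[-0.987, -0.161, 0.0], [-0.161, 0.987, 0.0], [-0.0, -0.0, -1.0]]
wrist_force: [-1.0, 0.2, -0.1]
gripper_width: 0.0279
gripper_force: 15.0
shift [0.0022 0.0012 0.0027] turn 0.001 clock 5.85 q7 2.46
side nose [258.92183584 291.09101294] honey [292.58727446 276.44990811]
top nose [329.7444385  218.85956605] honey [325.0673595  194.28515236]
```

View pics/aim.png

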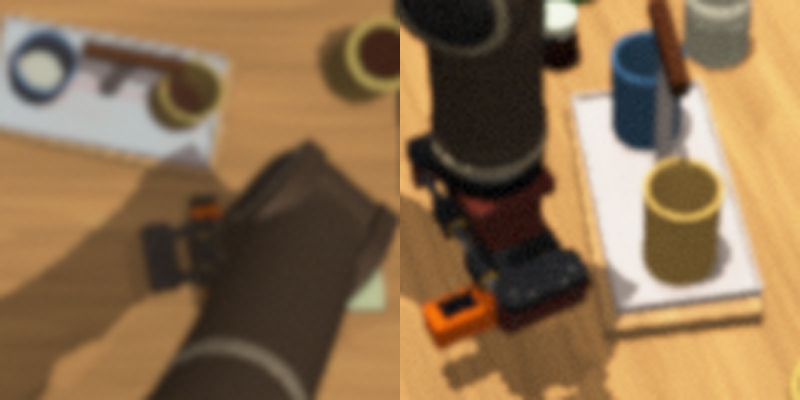

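The top crop shows the nose facing the honey crock (orange front at (205,212), crock at (187,92)). In the side crop the thermometer's back is at (460,315). I check the aim line by number.

```bash
python3 - <<'E'
from h import *
f=env.grab_frame('top');g=env.grab_frame('side')
k=blob(f,(318,212,345,232),(3,130,80),(20,255,255));r=cv2.boundingRect(k);print("orange top",cen(k),r,plane('top',cen(k),.086))
k=blob(f,(314,180,340,208),(18,90,50),(32,255,255));c=cv2.minEnclosingCircle(k);print("honey rim",c,plane('top',c[0],.116))
k=blob(g,(210,285,245,320),(3,130,60),(20,255,255));print("back orange side",cen(k),cv2.boundingRect(k).__repr__())
for z in(.056,.071,.086):print(proj('side',(.41-.06*.987,-.304-.06*.159,z)))
E
```

```text
orange top [328.99092134 217.86742785] (317, 211, 28, 15) [ 0.46957571 -0.28821837  0.086     ]
honey rim ((327.2964782714844, 193.50160217285156), 9.779994010925293) [ 0.56413223 -0.27773753  0.116     ]
back orange side [224.37311351 303.89479233] (209, 284, 36, 36)
[218.50269675 312.16839704]
[218.10939453 308.7118187 ]
[217.70993199 305.1935781 ]
```

```bash
python3 - <<'E'
from h import *
f=env.grab_frame('top');g=env.grab_frame('side')
print(cv2.cvtColor(f,cv2.COLOR_RGB2HSV)[214:228,331].tolist())
k=blob(f,(318,212,345,232),(3,185,90),(14,255,255));print("orange top",cen(k),cv2.boundingRect(k),cv2.minAreaRect(k),plane('top',cen(k),.086))
k=blob(g,(210,285,245,320),(3,200,60),(14,255,255));print("back side",cen(k),cv2.minAreaRect(k),cv2.boundingRect(k))
for d in -.06,.02,.04,.05,.06: print(d,[proj('top',(.41+d*.987,-.304+d*.159,z)).round(1) for z in(.071,.086)])
E
```

```text
[[16, 132, 106], [16, 135, 106], [16, 138, 111], [16, 133, 107], [16, 125, 88], [14, 105, 63], [12, 138, 59], [11, 187, 83], [12, 218, 102], [11, 205, 97], [10, 169, 74], [12, 125, 51], [13, 83, 43], [16, 97, 50]]
orange top [331.59158897 222.34819347] (328, 220, 7, 4) ((331.375, 222.125), (3.0, 6.5), 90.0) [ 0.45150709 -0.29824524  0.086     ]
back side [228.18994328 305.12681345] ((228.15834045410156, 304.1719970703125), (13.920278549194336, 22.063751220703125), 70.27772521972656) (216, 295, 24, 19)
-0.06 [array([335.3, 247.7]), array([336.1, 247.6])]
0.02 [array([331.6, 228.1]), array([332.4, 227.8])]
0.04 [array([330.7, 223.2]), array([331.5, 222.8])]
0.05 [array([330.2, 220.8]), array([331. , 220.4])]
0.06 [array([329.7, 218.4]), array([330.5, 218. ])]
```

Converted, 0.002 m is 0.005.

```bash
for i in 1; do python3 -m crank '0.02 0 0 0.005 0 | 0.02 0 0 0.005 0 | 0.02 0 0 0.005 0 | 0.02 0 0 0.005 0 | 0.02 0 0 0.005 0'; done; python3 -m crank '0.02 0 0 0 0 | 0.02 0 0 0 0 | 0.02 0 0 0 0 | 0.02 0 0 0 0 | 0.02 0 0 0 0';python3 -m crank '0.02 0 0 0 0 | 0.02 0 0 0 0 | 0.02 0 0 0 0 | 0.02 0 0 0 0 | 0.02 0 0 0 0';python3 -m crank '0.02 0 0 0 0 | 0.02 0 0 0 0 | 0.02 0 0 0 0 | 0.02 0 0 0 0 | 0.02 0 0 0 0'; python3 -c "
from h import *
go(.45,-.05,.16,.16)"
```

```text
clock: 6.68
eef_pos: [0.4094, -0.3049, 0.0611]
tool_rot: [[-0.987, -0.159, -0.0], [-0.159, 0.987, 0.0], [0.0, 0.0, -1.0]]
wrist_force: [-1.2, 0.3, -0.9]
gripper_width: 0.0277
gripper_force: 15.0
clock: 7.3
eef_pos: [0.4094, -0.3048, 0.0611]
tool_rot: [[-0.987, -0.16, 0.0], [-0.16, 0.987, 0.0], [-0.0, 0.0, -1.0]]
wrist_force: [0.8, -0.9, -0.3]
gripper_width: 0.0282
gripper_force: 15.0
clock: 7.92
eef_pos: [0.4094, -0.3048, 0.0611]
tool_rot: [[-0.987, -0.16, 0.0], [-0.16, 0.987, 0.0], [-0.0, 0.0, -1.0]]
wrist_force: [-0.5, -0.2, -0.9]
gripper_width: 0.0278
gripper_force: 15.0
clock: 8.55
eef_pos: [0.4094, -0.3048, 0.0611]
tool_rot: [[-0.987, -0.16, -0.0], [-0.16, 0.987, 0.0], [0.0, 0.0, -1.0]]
wrist_force: [-0.5, 0.6, -0.6]
gripper_width: 0.028
gripper_force: 15.0
shift [-0.0807  0.2451 -0.0989] turn 0.0 clock 8.55 q7 2.46
```

Steady hold done for nearly 3 s. Now back to the rest, rising first.

Converted, 0.18 m is 0.45, 0.13 m is 0.325.

```bash
python3 -m crank '0.02 0 0 -0.125 0 | 0.02 0 0.05 -0.2475 0 | 0.02 -0.05 0.2 -0.25 0 | 0.02 -0.1 0.325 -0.25 0 | 0.02 -0.15 0.45 -0.25 0'; python3 -c "
from h import *
go(.5893,.2458,.15,.16)"
```

```text
clock: 9.18
eef_pos: [0.4402, -0.1159, 0.1616]
tool_rot: [[-0.987, -0.159, 0.001], [-0.159, 0.987, 0.0], [-0.001, -0.0, -1.0]]
wrist_force: [0.7, -0.1, -0.6]
gripper_width: 0.0279
gripper_force: 15.0
shift [-0.2048  0.3333  0.0118] turn 0.0 clock 9.18 q7 1.94
```

Converted, 0.25 m is 0.625, 0.2 m is 0.5.

```bash
python3 -m crank '0.02 -0.075 0.125 0 0 | 0.02 -0.15 0.25 0 0 | 0.02 -0.225 0.375 0 0 | 0.02 -0.3 0.5 0 0 | 0.02 -0.375 0.625 0 0'; python3 -m crank '0.02 -0.05 0.075 0 0 | 0.02 -0.1 0.15 0 0 | 0.02 -0.1375 0.2075 0 0 | 0.02 -0.1375 0.2075 0 0 | 0.02 -0.1375 0.2075 0 0'; python3 -c "
from h import *
go(.5893,.2458,.0165,.16)"
```

```text
clock: 9.8
eef_pos: [0.5486, 0.1548, 0.1612]
tool_rot: [[-0.987, -0.159, 0.0], [-0.159, 0.987, -0.0], [-0.0, -0.0, -1.0]]
wrist_force: [1.6, -0.3, 1.1]
gripper_width: 0.028
gripper_force: 15.0
clock: 10.42
eef_pos: [0.5889, 0.2428, 0.1608]
tool_rot: [[-0.987, -0.159, -0.001], [-0.159, 0.987, -0.001], [0.001, -0.001, -1.0]]
wrist_force: [-0.0, 0.2, -1.4]
gripper_width: 0.0278
gripper_force: 15.0
shift [-0.001   0.0031  0.1443] turn -0.0 clock 10.43 q7 1.3
```

Converted, 0.12 m is 0.3, 0.11 m is 0.275.

```bash
python3 -m crank '0.02 0 0.005 0.125 0 | 0.02 -0.0025 0.0075 0.225 0 | 0.02 -0.0025 0.0075 0.275 0 | 0.02 -0.0025 0.0075 0.3 0 | 0.02 -0.0025 0.0075 0.3 0'; python3 -c "
from h import *
go(.5893,.2458,.0160,.16)"
```

```text
clock: 11.05
eef_pos: [0.59, 0.2467, 0.0416]
tool_rot: [[-0.987, -0.159, 0.0], [-0.159, 0.987, 0.0], [-0.0, 0.0, -1.0]]
wrist_force: [0.3, 1.1, -0.1]
gripper_width: 0.0279
gripper_force: 15.0
shift [ 0.0009 -0.0008  0.0256] turn -0.0 clock 11.05 q7 1.31
```

Converted, 0.025 m is 0.0625, 0.024 m is 0.06.

```bash
python3 -m crank '0.02 0.0025 -0.0025 0.025 0 | 0.02 0.0025 -0.0025 0.045 0 | 0.02 0.0025 -0.0025 0.06 0 | 0.02 0.0025 -0.0025 0.0625 0 | 0.02 0.0025 -0.0025 0.0625 0'; python3 -m crank '0.04 0 0 0 0 | 0.04 0 0 0 0 | 0.088 0 0 0 0 | 0.088 0 0 0 0 | 0.088 0 0 0 0';  python3 -m crank '0.088 0 0 0 0 | 0.088 0 0 0 0 | 0.088 0 0 0 0'
```

```text
clock: 11.68
eef_pos: [0.5889, 0.2459, 0.0162]
tool_rot: [[-0.987, -0.16, 0.0], [-0.16, 0.987, 0.0], [-0.0, 0.0, -1.0]]
wrist_force: [0.5, 0.3, -1.0]
gripper_width: 0.0279
gripper_force: 15.0
clock: 12.3
eef_pos: [0.5889, 0.2458, 0.0162]
tool_rot: [[-0.987, -0.16, 0.0], [-0.16, 0.987, 0.0], [-0.0, 0.0, -1.0]]
wrist_force: [0.2, -0.7, -0.7]
gripper_width: 0.0667
gripper_force: 0.0
clock: 12.68
eef_pos: [0.5889, 0.2458, 0.0161]
tool_rot: [[-0.987, -0.16, -0.0], [-0.16, 0.987, -0.0], [0.0, -0.0, -1.0]]
wrist_force: [-0.6, 0.4, -1.1]
gripper_width: 0.0874
gripper_force: 0.0
```

Converted, -0.27 m is -0.675, -0.22 m is -0.55.

```bash
python3 -m crank '0.088 0 0 -0.1 0 | 0.088 0 0 -0.25 0 | 0.088 0 0 -0.4 0 | 0.088 0 0 -0.55 0 | 0.088 0 0 -0.675 0'; python3 -m crank '0.088 0.125 -0.1 0 0 | 0.088 0.225 -0.225 0 0 | 0.088 0.225 -0.375 0 0 | 0.088 0.225 -0.5 0 0 | 0.088 0.225 -0.6 0 0';python3 - <<'E'
from h import *
f=env.grab_frame('top');g=env.grab_frame('side')
o=np.hstack([cv2.resize(f[160:220,175:275],(400,400*60//100),interpolation=cv2.INTER_CUBIC),cv2.resize(g[150:210,200:300],(400,240),interpolation=cv2.INTER_CUBIC)])
cv2.imwrite('pics/rest.png',o[:,:,::-1])
s=env.get_state();print(s["qpos"])
go(.5845,-.205,.27,-.18); go(.5845,-.205,.27,-.18+np.pi/2)
E
```

```text
clock: 13.3
eef_pos: [0.589, 0.2458, 0.2891]
tool_rot: [[-0.987, -0.159, 0.002], [-0.159, 0.987, 0.001], [-0.002, 0.001, -1.0]]
wrist_force: [0.3, 1.0, 0.1]
gripper_width: 0.0878
gripper_force: 0.0
clock: 13.92
eef_pos: [0.5382, -0.0078, 0.2866]
tool_rot: [[-0.987, -0.158, 0.001], [-0.158, 0.987, -0.0], [-0.001, -0.0, -1.0]]
wrist_force: [0.7, 0.1, 0.7]
gripper_width: 0.0877
gripper_force: 0.0
[-0.26103854  0.20930653  0.2279988   1.73145172 -0.04820652  1.20568665
  1.70309371]
shift [-0.0159 -0.1987  0.0169] turn 0.333 clock 14.03 q7 1.7
shift [-0.0159 -0.1987  0.0169] turn -1.238 clock 14.03 q7 1.7
```

View pics/rest.png

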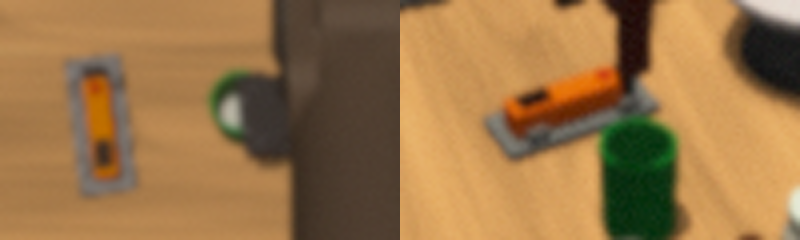

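The thermometer lies back in its rest, between the cheeks, nose away (left crop (100,130), right crop (565,100)). For the carrier the tool y must lie along the carrier's x. I take the +1.90 rad turn, because the other way would pass q7's limit.

Converted, -0.2 m is -0.5, -0.16 m is -0.4, 0.9 rad is 0.573.

```bash
python3 -m crank '0.088 0 -0.1 0 0.1146 | 0.088 0 -0.2 0 0.2292 | 0.088 -0.0125 -0.3 0 0.3438 | 0.088 -0.025 -0.4 0 0.4584 | 0.088 -0.04 -0.5 0 0.573'; python3 -m crank '0.088 0 0 0 0.1146 | 0.088 0 0 0 0.2292 | 0.088 0 0 0 0.3438 | 0.088 0 0 0 0.4584 | 0.088 0 0 0 0.573';python3 -m crank '0.088 0 0 0 0.0637 | 0.088 0 0 0 0.0637';python3 - <<'E'
from h import *
go(.5845,-.205,.235,-.18+np.pi/2)
E
```

```text
clock: 14.65
eef_pos: [0.5865, -0.2006, 0.2862]
tool_rot: [[-0.735, 0.678, 0.0], [0.678, 0.735, 0.001], [0.0, 0.001, -1.0]]
wrist_force: [0.2, -0.1, -0.5]
gripper_width: 0.0876
gripper_force: 0.0
clock: 15.28
eef_pos: [0.5862, -0.1993, 0.286]
tool_rot: [[0.074, 0.997, -0.0], [0.997, -0.074, 0.001], [0.001, -0.0, -1.0]]
wrist_force: [-0.6, -0.7, 0.2]
gripper_width: 0.0878
gripper_force: 0.0
clock: 15.52
eef_pos: [0.5862, -0.1993, 0.2859]
tool_rot: [[0.166, 0.986, -0.0], [0.986, -0.166, 0.0], [0.0, -0.0, -1.0]]
wrist_force: [-0.6, 0.4, -0.4]
gripper_width: 0.0876
gripper_force: 0.0
shift [-0.0059 -0.0007  0.0509] turn 0.013 clock 15.53 q7 0.32
```

Converted, 0.105 m is 0.2625, 0.09 m is 0.225, 0.013 rad is 0.0083.

```bash
python3 -m crank '0.088 -0.015 -0.0025 0.075 0.0083 | 0.088 -0.015 -0.0025 0.15 0.0083 | 0.088 -0.015 -0.0025 0.225 0.0083 | 0.088 -0.015 -0.0025 0.2625 0.0083 | 0.088 -0.015 -0.0025 0.2625 0.0083'; python3 - <<'E'
from h import *
g=env.grab_frame('side');f=env.grab_frame('top')
o=np.hstack([cv2.resize(f[160:240,260:360],(400,320),interpolation=cv2.INTER_CUBIC),cv2.resize(g[170:290,220:340],(400,320),interpolation=cv2.INTER_CUBIC)])
cv2.imwrite('pics/grip.png',o[:,:,::-1])
go(.5845,-.205,.1815,-.18+np.pi/2)
E
```

```text
clock: 16.15
eef_pos: [0.5837, -0.2057, 0.1805]
tool_rot: [[0.18, 0.984, -0.002], [0.984, -0.18, 0.0], [0.0, -0.002, -1.0]]
wrist_force: [-0.2, 0.0, 0.3]
gripper_width: 0.0876
gripper_force: 0.0
shift [ 0.0013 -0.0003  0.0006] turn -0.001 clock 16.25 q7 0.37
```

View pics/grip.png

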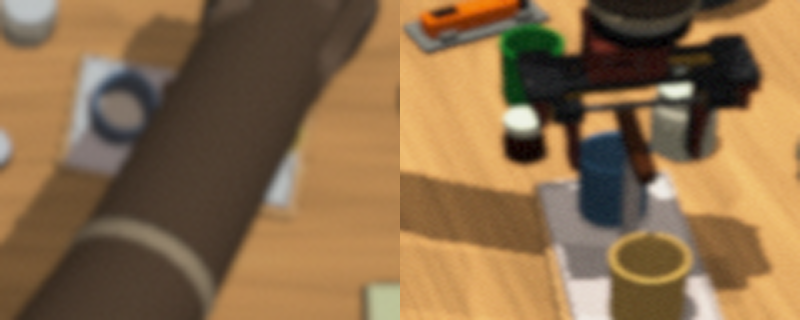

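The fingers straddle the bar (side crop (630,145)), and the crocks are untouched. Next I close.

```bash
python3 -m crank '0.008 0 0 0 0 | 0.008 0 0 0 0 | 0.008 0 0 0 0 | 0.008 0 0 0 0 | 0.008 0 0 0 0' 50; python3 -m crank '0.008 0 0 0 0 | 0.008 0 0 0 0 | 0.008 0 0 0 0 | 0.008 0 0 0 0' 50
```

```text
clock: 16.88
eef_pos: [0.584, -0.2061, 0.1812]
tool_rot: [[0.181, 0.983, 0.0], [0.983, -0.181, 0.0], [0.0, 0.0, -1.0]]
wrist_force: [-0.1, 0.8, 0.6]
gripper_width: 0.041
gripper_force: 0.0
clock: 17.38
eef_pos: [0.5842, -0.2061, 0.1811]
tool_rot: [[0.181, 0.983, 0.0], [0.983, -0.181, -0.0], [-0.0, 0.0, -1.0]]
wrist_force: [1.5, -0.9, -1.4]
gripper_width: 0.0157
gripper_force: 50.0
```

Gripped at 15.7 mm. I lift slowly.

Converted, -0.03 m is -0.075, -0.025 m is -0.0625.

```bash
python3 -m crank '0.008 0 0 -0.01 0 | 0.008 0 0 -0.025 0 | 0.008 0 0 -0.045 0 | 0.008 0 0 -0.0625 0 | 0.008 0 0 -0.075 0' 50; python3 -m crank '0.008 0 0 -0.025 0 | 0.008 0 0 -0.055 0 | 0.008 0 0 -0.085 0 | 0.008 0 0 -0.11 0 | 0.008 0 0 -0.125 0';python3 -c "
from h import *
go(.584,-.206,.281,-.181+np.pi/2);print(env.get_state()['ft_torque'])"
```

```text
clock: 18.0
eef_pos: [0.5841, -0.2061, 0.2118]
tool_rot: [[0.181, 0.983, 0.001], [0.983, -0.181, -0.0], [0.0, 0.001, -1.0]]
wrist_force: [-0.0, 0.6, -7.1]
gripper_width: 0.0157
gripper_force: 50.0
clock: 18.62
eef_pos: [0.5842, -0.2062, 0.262]
tool_rot: [[0.181, 0.983, 0.001], [0.983, -0.181, -0.0], [0.0, 0.001, -1.0]]
wrist_force: [0.4, 0.7, -7.2]
gripper_width: 0.0158
gripper_force: 50.0
shift [ 0.0002 -0.0002 -0.019 ] turn -0.001 clock 18.62 q7 0.33
[-0.05004534  0.08799508 -0.03098818]
```

Converted, -0.02 m is -0.05, -0.017 m is -0.0425.

```bash
python3 -m crank '0.008 0 0 -0.015 0 | 0.008 0 0 -0.03 0 | 0.008 0 0 -0.0425 0 | 0.008 0 0 -0.05 0 | 0.008 0 0 -0.05 0';python3 -m crank '0.008 0 0 0 0 | 0.008 0 0 0 0 | 0.008 0 0 0 0 | 0.008 0 0 0 0 | 0.008 0 0 0 0'; python3 -c "
from h import *
g=env.grab_frame('side');cv2.imwrite('pics/end.png',cv2.resize(g[130:330,200:360],(480,600),interpolation=cv2.INTER_CUBIC)[:,:,::-1])
y=np.array([.181,.983,0]);c=np.array([.584,-.206,0])
for s in(-.075,.075):print(s,'rim proj if level',proj('side',c+s*y+[0,0,.216]))"
```

```text
clock: 19.25
eef_pos: [0.5841, -0.2062, 0.2813]
tool_rot: [[0.181, 0.983, 0.0], [0.983, -0.181, -0.0], [-0.0, 0.0, -1.0]]
wrist_force: [0.2, 0.3, -6.9]
gripper_width: 0.0156
gripper_force: 50.0
clock: 19.88
eef_pos: [0.584, -0.2061, 0.2811]
tool_rot: [[0.181, 0.983, -0.0], [0.983, -0.181, 0.0], [0.0, -0.0, -1.0]]
wrist_force: [-0.6, -0.7, -7.6]
gripper_width: 0.0156
gripper_force: 50.0
-0.075 rim proj if level [295.67732287 239.44914628]
0.075 rim proj if level [284.29601728 200.16569658]
```

View pics/end.png

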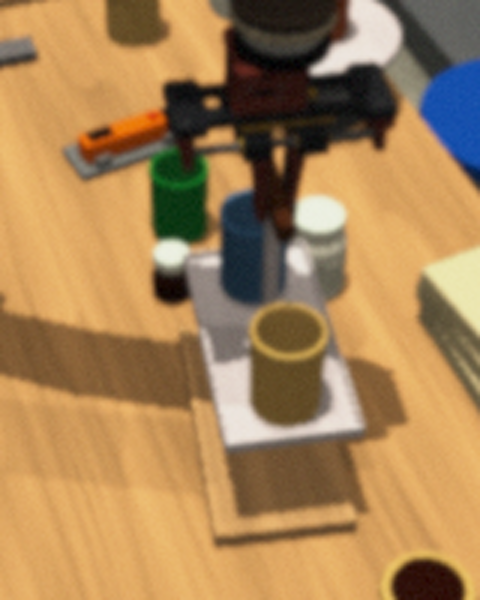

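The carrier hangs clear of its board with both crocks on it. I check that it is level by numbers.

```bash
python3 - <<'E'
from h import *
g=env.grab_frame('side');s=cv2.imread("pics/side0.png")[:,:,::-1].copy()
y=np.array([.181,.983,0]);c=np.array([.584,-.206,0]);x=np.array([.983,-.181,0])
h=c-.075*y+[0,0,.071]
lo,hi=(12,90,50),(30,255,190)
a=cen(blob(s,(280,255,310,300),lo,hi));b=cen(blob(g,(279,230,312,274),lo,hi))
print("honey moved",b-a,"expected",proj('side',h+[0,0,.1])-proj('side',h))
# blue outer left/top part by template shift, on a patch left of post
h=c+.075*y+[0,0,.08]
e=proj('side',h+[0,0,.1])-proj('side',h)
lo,hi=(98,100,30),(118,255,200)
for im,w in((s,(270,214,302,258)),(g,(270,190,302,236))):
    k=blob(im,w,lo,hi).reshape(-1,2);print("blue bbox",k.min(0),k.max(0))
print("expected",e)
for sx,sy,z in((-.06,-.12,0),(.06,-.12,0),(-.06,.12,0)):
    p=c+sx*x+sy*y
    print("corner exp before/after",proj('side',p+[0,0,.032]).round(1),proj('side',p+[0,0,.132]).round(1))
for n,im,w in(("before",s,(255,215,325,312)),("after",g,(255,205,328,282))):
    k=blob(im,w,(0,0,110),(180,60,255)).reshape(-1,2)
    print(n,[k[np.argmax(k@np.array(d))].round(1).tolist() for d in((-.6,1.),(1.,.8),(-1.,-.6))])
print(env.get_state()['clock'])
E
```

```text
honey moved [  1.67234494 -26.1967227 ] expected [  1.59470569 -25.09280051]
blue bbox [274.125 220.375] [286.625 253.125]
blue bbox [274.375 194.625] [286.625 229.625]
expected [  0.90951546 -25.29485532]
corner exp before/after [274.1 301.8] [274.6 277.9]
corner exp before/after [317.8 296. ] [320.8 272. ]
corner exp before/after [260.4 238. ] [260.2 214. ]
before [[275.6000061035156, 302.6000061035156], [317.1000061035156, 296.8999938964844], [261.6000061035156, 239.10000610351562]]
after [[275.8999938964844, 279.6000061035156], [320.1000061035156, 273.6000061035156], [254.60000610351562, 208.89999389648438]]
19.975
```

```bash
python3 -m crank '0.008 0 0 0 0 | 0.008 0 0 0 0 | 0.008 0 0 0 0 | 0.008 0 0 0 0 | 0.008 0 0 0 0' 58;python3 -m crank '0.008 0 0 0 0 | 0.008 0 0 0 0 | 0.008 0 0 0 0 | 0.008 0 0 0 0 | 0.008 0 0 0 0'; python3 - <<'E'
from h import *
g=env.grab_frame('side')
k=blob(g,(255,205,328,282),(0,0,110),(180,60,255)).reshape(-1,2)
print([k[np.argmax(k@np.array(d))].round(1).tolist() for d in((-.6,1.),(1.,.8))])
E
```

```text
clock: 20.6
eef_pos: [0.584, -0.2061, 0.2812]
tool_rot: [[0.181, 0.983, 0.0], [0.983, -0.181, 0.0], [0.0, 0.0, -1.0]]
wrist_force: [-0.1, 1.3, -7.0]
gripper_width: 0.0157
gripper_force: 58.0
clock: 21.22
eef_pos: [0.584, -0.2061, 0.2811]
tool_rot: [[0.181, 0.983, -0.0], [0.983, -0.181, 0.0], [0.0, -0.0, -1.0]]
wrist_force: [-0.7, 0.7, -7.7]
gripper_width: 0.0155
gripper_force: 58.0
[[275.8999938964844, 279.6000061035156], [320.6000061035156, 272.8999938964844]]
```

Stable, and level to within about 2°. Handing in.

```bash
python3 -c "
from cell import env
print(env.finish_job())"
```

```text
the job is handed in; nothing more can be done
None
```

The honey crock was measured from about 7 cm for nearly 3 s, the thermometer is back in its rest, and the carrier with both crocks is held steady 10 cm above its board, level to within about 2°; the job is handed in (no verdict was shown).

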